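# Sweep the grinder's deck, then fit the lid and hold it at pulse

## Task

Take the scraper block and sweep the three loose bark chips off the grinder's deck, away from the mouth, then lay the scraper aside on the counter. Take the lid by its bar, seat it fully down in the grinder's mouth with its lugs through the two notches, and twist it clockwise (seen from above) to the single-bar mark, halfway to the lock click, never on to the lock. The lid is sprung, so finish while still gripping it and holding it there; leave the salt shaker, spice jar and garlic bulb alone.

Things in the scene. Friction and masses are not known exactly. Their poses are not given: they have to be found in the camera images.
- grinder: Fixed steel grinder base, a block 110 (own x) x 170 (own y) x 75 mm high on a black plinth 116 x 176 x 16 mm. Origin: centre of its underside on the counter. At yaw 0 its long side runs left-right and the small black dial faces the robot. Flat deck at 75 mm: the mouth is in the half to the robot's right (own -y), the chips lie on the left half (own +y).
- mouth (a point): Centre of the grinder's mouth at deck height (75 mm), 42 mm along own -y from the grinder's centre; axes as the grinder's. Bore 48 mm across in a ledge 11 mm thick; two notches 15 mm wide, reaching 32 mm from the axis, at own +x and -x. Room below to 24 mm under the deck. A dot on the deck 42 mm towards own -x shows where a lug goes in.
- pulse_mark (a point): The single-bar mark on the deck, 43 mm from the mouth's axis, 45 degrees clockwise (from above) of the dot: one end of the lid's bar points at it when the lid is halfway. The two-bar mark, another 45 degrees on, is the lock.
- deck (a point): Centre of the part of the deck where the chips lie: 40 mm along the grinder's own +y from its centre, at deck height (75 mm). The free end of the deck is 45 mm farther along own +y.
- switch (a joint): Sprung ring in the mouth, pushed by the lid's lugs. 0 at rest, grows as the lid turns clockwise: it reads the lid's turn from the notch centre minus about 0.12 rad. Halfway (lid at 45 degrees) is about 0.67 rad. Click pins are met at about 0.9, passed by 1.3; end stop 1.48. The spring pushes back with 0.03 to 0.15 N m and returns a lid let go.
- lid: Black bayonet lid, about 120 g, 59 mm high, standing on its plug. Origin: centre of the plug's underside. Plug 44 mm across, 22 mm high, two lugs at its foot along own +x and -x (58 mm over both, 10 wide, 6 high); flange 68 mm across from 22 to 27 mm; grip bar 56 long along own x, 14 thick, from 27 to 59 mm. Both ends alike. Seated, the flange rests on the deck (5 mm play upward when twisted).
- lid_flange (a point): Centre of the underside of the lid's flange, 22 mm above the lid's origin.
- scraper: Pale wooden scraper block with a dark rubber lower edge, standing on that edge: 22 mm thick (own x), 100 mm long (own y), 56 mm high, about 120 g. Origin: centre of its underside. Grip it across the 22 mm.
- chip0: Dark bark chip 16 x 10 x 7 mm on the deck, the one nearest the robot; origin under its centre.
- chip1: Dark bark chip 13 x 11 x 7 mm on the deck, the middle one; origin under its centre.
- chip2: Dark bark chip 18 x 9 x 7 mm on the deck, the farthest one; origin under its centre.
- salt_shaker: Glass salt shaker with steel cap, 44 mm across, 90 mm high, behind the grinder; bystander. Origin under its centre.
- spice_jar: Spice jar with dark cap, 41 mm across, 105 mm high, behind the grinder; bystander. Origin under its centre.
- garlic_bulb: Garlic bulb about 53 mm across, in front of the grinder; bystander. Origin under its centre.
- faucet: The sink's fixed tall faucet, to the left of the work (a bystander, about 0.5 m high): keep the arm clear of it. A small soap pump stands between it and the grinder. Its origin lies about 0.1 m below its foot.
Things that resemble listed ones, but are neither listed nor needed, are in the scene too. Leave any orange look-alike of the grinder alone.

How it is judged:
On the way, in this order (a step that is already met when the one before it is completed fails the run):
1. the scraper is gripped and lifted over the deck's height (height (world z) of scraper above 0.06 m and contact force between the fingers and scraper above 1 N), for 0.1 s.
2. all three chips are off the deck, the scraper still in the gripper (height (world z) of each of chip0, chip1, chip2 below 0.05 m and contact force between the fingers and scraper above 1 N), for 0.1 s.
3. the scraper lies on the counter, let go, clear of the grinder (height (world z) of scraper below 0.04 m and contact force between the fingers and scraper below 0.1 N and contact force between scraper and grinder below 0.1 N and linear speed of scraper below 0.02 m/s), for 0.2 s.
4. the lid is fully down in the mouth, not yet turned to pulse (z of lid_flange in the frame of mouth below 0.003 m and horizontal distance between lid_flange and mouth below 0.004 m and value of joint switch below 0.4 rad), for 0.05 s.
At the end, for the whole second after the job is handed in: Lid down in the mouth (3 mm from the deck, 4 mm off axis, 4 degrees off upright), switch ring still between 0.49 and 0.85 rad (about 10 degrees either side of halfway), fingers gripping the lid; chips off the deck, scraper on the counter clear of the grinder (value of joint switch between 0.49 and 0.85 rad and velocity of joint switch between -0.1 and 0.1 rad/s and z of lid_flange in the frame of mouth between -0.003 and 0.003 m and horizontal distance between lid_flange and mouth below 0.004 m and angle between lid's own z axis and vertical below 0.07 rad and contact force between the fingers and lid above 1 N and height (world z) of each of chip0, chip1, chip2 below 0.05 m and height (world z) of scraper below 0.04 m and contact force between scraper and grinder below 0.1 N); the arm keeps its last pose, push and grip.
It fails at once if the lid is twisted on to the lock (value of joint switch above 1.05 rad).
It fails at once if a chip falls into the mouth ((horizontal distance between chip0 and mouth below 0.03 m and height (world z) of chip0 below 0.072 m) or (horizontal distance between chip1 and mouth below 0.03 m and height (world z) of chip1 below 0.072 m) or (horizontal distance between chip2 and mouth below 0.03 m and height (world z) of chip2 below 0.072 m)).
It fails at once if a bystander is shifted by more than 30 mm (distance of any of salt_shaker, spice_jar, garlic_bulb from where it was at the start of the episode above 0.03 m).
It also fails if it takes over 67 s, if anything falls off the work surface, if the arm or the gripper's body presses on something with over 40 N, if the wrist force passes 120 N, or if a joint passes its speed limit or range.

## Robot

A 6-joint arm with a two-finger parallel gripper is mounted at the origin on the work surface; the furniture and walls round the work are solid. World frame = base frame: x ahead of the robot, y to its left, z up, the work surface at z = 0. Lengths are in m, angles in rad, forces in N, time in s.
With the tool pointing down it reaches from about 0.35 to 0.85 m from the base axis. Payload 8.1 kg.
Tool frame: the origin (TCP) lies on the mounting face of the last link; the fingertips stand 186 mm ahead of it and the grasp point (between the pads) lies 167 mm ahead of it; z points along the fingers, y is the line along which they close (so a half turn about z gives the same grasp; the last joint's range is limited). The gripper opens to 93 mm and grips with 3 to 60 N. Pads are 15 mm wide; open, the fingers measure 128 mm over their backs; the gripper's body (75 mm by 188 mm) begins 65 mm behind the grasp point.
Start: joints at [-1.426, 0.13, 1.488, -0, 1.523, -0.085], TCP at [0.137, -0.584, 0.405] pointing down, gripper open.
Joint ranges: [-2.96, 2.96], [-0.89, 2.26], [0.02, 2.5], [-1.34, 4.48], [0, 2.73], [-2.66, 2.66]. Speed limits (rad/s): [2.39, 2.39, 2.79, 3.14, 3.14, 3.14].

## Interface

Orientations are given as a rotation vector (axis times angle).
In Python, from plant import * gives the robot as it stands. The module is installed in compiled form; this text tells all that it offers.
- The arm moves only by the tool arm_command, never from a script. Its argument "increments" is a list of rows, each a list of 6 numbers: the shift along the tool's x, y, z in units of 0.2 m (1.0 is 0.2 m), then the turn, a rotation vector about the tool's x, y, z in units of pi rad (1.0 is pi rad). A call has exactly 5 rows; each row is the pose to reach, as a shift and turn from the pose commanded when the call began, along the tool's axes at that moment, turning the shorter way round; what a row does not reach only later rows make up. A row lasts 1/8 s, in which the tool goes at most 62.5 mm and 10.7 degrees, less where a joint would pass 70% of its speed; a pose out of reach is approached as far as the arm can. A call with a number of a shift or a turn outside -1 to 1 is refused whole. A call with a gripper value outside its range is refused whole. "fingers" is the closure, from -1 (fully open) to 1 (shut), set as the call begins (left out, the last holds). The fingers move at their own pace and stop on an object; "force" is the grip in N (left out, the last holds). Time passes only in rows, so rows that repeat a pose let the fingers close, or fill a call up. It gives the time, the measured TCP pose, the force, the opening and the grip force at its end, in the units of the state.
- read_state(): the state, without advancing time (a new reading comes with each control period).
- read_camera(name): name is "scene" or "side" or "wrist"; returns a dict with "image" (400x640x3 uint8, red, green, blue), "fx", "fy", "cx", "cy" (pixels), "k1" (the pictures are not rectified: a ray, as slopes to the right and down, at radius r is drawn at 1 + k1 r^2 times it, then the intrinsics apply), "T" (4x4, takes a point from camera to world coordinates). Camera axes: x right, y down, z forward; pixel columns grow to the right and rows downward; lengths in m; the calibration is good to about 2 mm. A picture is of the moment at which its call begins. There is no depth.
- close_job(): hands the job in; it is judged then, once.
The state is a dict: "t": time; "q": joint angles; "dq": joint speeds; "joint_torque": joint torques, N m; "tool_pos": TCP position; "orientation": TCP orientation; "force": force on the tool from outside, world axes, zero at the start; "wrist_torque": the same for the moment, N m; "opening": finger opening in m; "gripper_force": force on a finger pad.
Only numpy, scipy, OpenCV 4.12 (cv2) and the standard library are available. Lean on these libraries where they do the work, as an engineer would, in place of code of your own. Each camera call takes 0.05 s, during which the arm holds its last target. There are 200 camera calls.

## Working session

There is one attempt and no reset: what is moved stays moved. The work goes in short steps, Python scripts to look and compute and a tool call to move; the robot and the scene stay as the last step left them, time stands still between calls to the robot, and variables do not carry over. Pictures are saved under pics/ and viewed, at most 10 in all, crops included, and the job is handed in when it is done.

Besides the shell and the picture viewer there is one more tool, called after ">>>" as name([rows], argument=value, ...), one row to a line, values as JSON. arm_command: Moves the arm, as the interface text tells. Shifts and turns lie within -1 to 1; 1 stands for 0.2 m of shift or pi rad of turn. Its arguments: {"type":"object","properties":{"increments":{"type":"array","items":{"type":"array","items":{"type":"number","minimum":-1,"maximum":1}}},"fingers":{"type":"number"},"force":{"type":"number"}},"required":["increments"]}

```bash
mkdir -p pics
cat > h.py <<'E'
from plant import *
import numpy as np, cv2, json
from scipy.spatial.transform import Rotation as R
def snap(n,f):
    c=read_camera(n); cv2.imwrite(f'pics/{f}.png',c['image'][:,:,::-1])
    np.save(f'pics/{f}.npy',{k:c[k] for k in c},allow_pickle=True); return c
def load(f): return np.load(f'pics/{f}.npy',allow_pickle=True).item()
def K(c): return np.array([[c['fx'],0,c['cx']],[0,c['fy'],c['cy']],[0,0,1.]]),np.array([c['k1'],0,0,0,0.])
def ray(c,u,v):
    k,d=K(c); p=cv2.undistortPoints(np.array([[[u,v]]],float),k,d)[0,0]
    T=np.array(c['T']); return T[:3,3],T[:3,:3]@np.array([p[0],p[1],1])
def onz(c,u,v,z):
    o,d=ray(c,u,v); return o+d*(z-o[2])/d[2]
def proj(c,P):
    k,d=K(c); T=np.linalg.inv(np.array(c['T'])); return cv2.projectPoints(np.atleast_2d(np.array(P,float)),cv2.Rodrigues(T[:3,:3])[0],T[:3,3],k,d)[0][:,0]
def tri(obs):
    A=np.zeros((3,3));b=np.zeros(3)
    for c,u,v in obs:
        o,d=ray(c,u,v); d=d/np.linalg.norm(d); M=np.eye(3)-np.outer(d,d); A+=M;b+=M@o
    return np.linalg.solve(A,b)
def st():
    s=read_state(); print(round(s['t'],2),np.round(s['tool_pos'],4),np.round(s['orientation'],4),'q',np.round(s['q'],3),'F',np.round(s['force'],1),round(s['opening'],4)); return s
def inc(pos,yaw):
    """increment row for tool down, closing line (tool y) at world angle yaw (mod pi), from the present pose"""
    s=read_state(); R0=R.from_rotvec(s['orientation'])
    d=R0.inv().apply(np.array(pos)-s['tool_pos'])/.2
    best=None
    for k in (0,np.pi):
        y=np.array([np.cos(yaw+k),np.sin(yaw+k),0]); z=np.array([0,0,-1.]); x=np.cross(y,z)
        r=(R0.inv()*R.from_matrix(np.c_[x,y,z])).as_rotvec()
        if best is None or np.linalg.norm(r)<np.linalg.norm(best): best=r
    print('inc',np.round(d,4),np.round(best/np.pi,4)); return d,best/np.pi
E
python3 - <<'E'
from h import *
s=st(); print(R.from_rotvec(s['orientation']).as_matrix().round(3))
for n in('scene','side','wrist'):
    c=snap(n,n+'0'); print(n,c['fx'],c['k1'],np.round(c['T'],3).tolist())
E
```

```text
0.0 [ 0.1367 -0.584   0.4037] [-3.119 -0.36   0.   ] q [-1.426  0.131  1.489  0.     1.523 -0.085] F [0.5 0.5 0.5] 0.0931
[[ 0.974  0.228 -0.   ]
 [ 0.228 -0.974  0.002]
 [ 0.    -0.002 -1.   ]]
scene 488.28058215685905 -0.051103826067811386 [[-0.737, -0.349, 0.579, -0.365], [-0.676, 0.392, -0.624, 0.833], [-0.009, -0.851, -0.525, 0.771], [0.0, 0.0, 0.0, 1.0]]
side 366.9071669871926 -0.00791964462933758 [[0.991, -0.075, 0.108, 0.379], [-0.131, -0.651, 0.747, -0.85], [0.015, -0.755, -0.655, 0.715], [0.0, 0.0, 0.0, 1.0]]
wrist 357.58776229013364 -0.05927601521969348 [[0.228, -0.943, -0.241, 0.203], [-0.974, -0.221, -0.056, -0.568], [-0.001, 0.248, -0.969, 0.384], [0.0, 0.0, 0.0, 1.0]]
```

View pics/scene0.png

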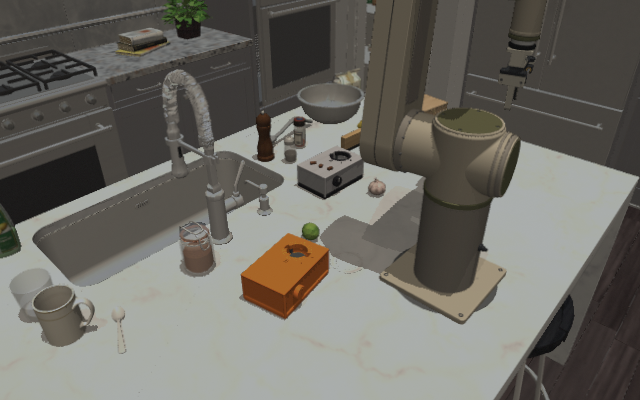

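View pics/side0.png

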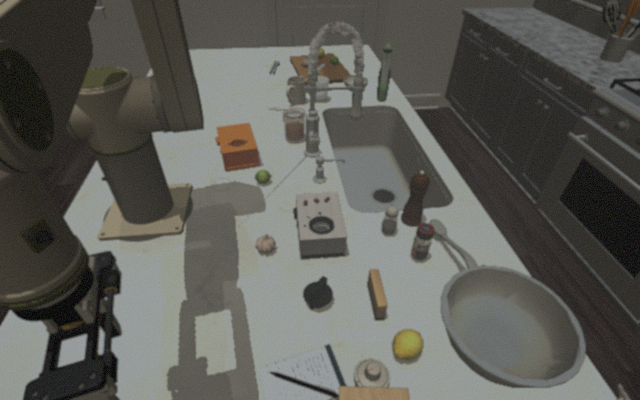

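The side picture shows the steel grinder at (320,222), with the orange look-alike at (237,146). The lid candidates are the black one at (318,293), which I choose, and the steel knob at (372,373). The scraper candidates are the block at (377,293), which I choose, and the board at (372,393). Garlic is at (265,243), shaker (390,220), jar (423,240). Next is one close crop to check.

Run:
```python
from h import *
c=load('side0'); im=c['image'][180:330,260:450,::-1]
cv2.imwrite('pics/crop1.png',cv2.resize(im,None,fx=4,fy=4,interpolation=cv2.INTER_CUBIC))
for n,u,v,z in (('grinder',320,210,.075),('lid',318,293,.03),('scr',377,293,.056),('garlic',265,243,.02),('shaker',390,230,0),('jar',421,256,0),('mouth',320,225,.075)): print(n,onz(c,u,v,z).round(3))
```

```text
grinder [ 0.482 -0.138  0.075]
lid [ 0.448 -0.364  0.03 ]
scr [ 0.572 -0.398  0.056]
garlic [ 0.333 -0.188  0.02 ]
shaker [ 0.676 -0.16   0.   ]
jar [ 0.729 -0.262  0.   ]
mouth [ 0.474 -0.194  0.075]
```

View pics/crop1.png

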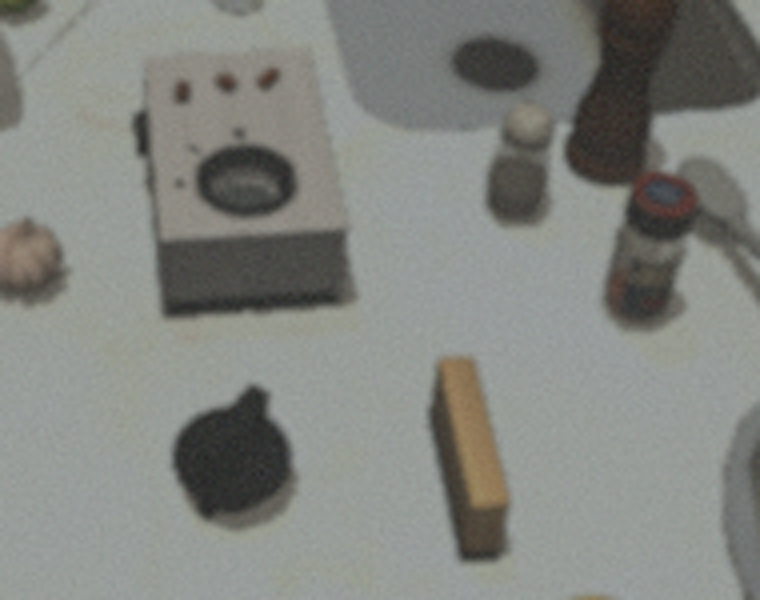

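The crop confirms it: scraper top corners at about (440,360), (472,358), (508,500), (470,507); lid with its bar running (262,390)-(210,510); mouth at (246,180); dot at (180,183); three chips at the far end.

Run:
```python
from h import *
c=load('side0')
def P(u,v,z): return onz(c,260+(u+.5)/4-.5,180+(v+.5)/4-.5,z)[:2]
def ang(d): return round(np.degrees(np.arctan2(d[1],d[0])),1)
g=[P(*p,.075) for p in((148,58),(308,48),(345,228),(165,240))]
print('deck',np.round(g,3).tolist(),'c',np.mean(g,0).round(4),'sides',[round(np.linalg.norm(g[i]-g[i-1]),3) for i in range(4)])
for i,j in((0,1),(3,2),(3,0),(2,1)): print(ang(g[j]-g[i]))
for n,p in dict(mouth=(246,180),dot=(180,183),m1=(195,148),m2=(239,132),c0=(182,90),c1=(227,82),c2=(268,77)).items(): print(n,P(*p,.078 if n[0]=='c' else .075).round(4))
s=[P(*p,.056) for p in((440,360),(472,358),(508,500),(470,507))]
print('scr',np.mean(s,0).round(4),ang((s[0]+s[1])/2-(s[2]+s[3])/2),np.linalg.norm((s[0]+s[1])/2-(s[2]+s[3])/2))
e=[P(260,390,.059),P(205,505,.059)]
print('lid',np.mean(e,0).round(4),ang(e[0]-e[1]),np.linalg.norm(e[0]-e[1]), P(233,455,.03))
```

```text
deck [[0.426, -0.066], [0.538, -0.067], [0.532, -0.242], [0.422, -0.239]] c [ 0.4795 -0.1534] sides [np.float64(0.173), np.float64(0.111), np.float64(0.175), np.float64(0.109)]
-0.8
-1.4
88.7
88.0
mouth [ 0.4774 -0.1933]
dot [ 0.436  -0.1912]
m1 [ 0.4488 -0.1602]
m2 [ 0.4788 -0.1483]
c0 [ 0.4459 -0.1057]
c1 [ 0.4768 -0.1009]
c2 [ 0.505  -0.0988]
scr [ 0.5773 -0.3817] 86.5 0.09618878004303394
lid [ 0.446  -0.3795] 61.1 0.08008146409613759 [ 0.4478892  -0.36508311]
```

Run:
```python
from h import *
c=load('side0')
print('soap foot',onz(c,320,181,0).round(3),'faucet foot',onz(c,312,155,0).round(3))
s=load('scene0'); print('soap sc',onz(s,264,213,0).round(3), 'top tri',tri([(c,320,160),(s,264,185)]).round(3),'faucet tri',tri([(c,312,115),(s,212,160)]).round(3))
inc([.51,-.36,.38],np.radians(-3.5))
```

```text
soap foot [0.512 0.084 0.   ] faucet foot [0.504 0.238 0.   ]
soap sc [0.506 0.102 0.   ] top tri [0.512 0.087 0.081] faucet tri [0.519 0.22  0.188]
inc [ 2.0727 -0.6654  0.1208] [-4.000e-04 -3.000e-04 -4.074e-01]
```

>>> arm_command([
  [0.2, -0.06, 0.01, 0, 0, -0.04],
  [0.4, -0.12, 0.02, 0, 0, -0.09],
  [0.6, -0.19, 0.03, 0, 0, -0.14],
  [0.8, -0.26, 0.05, 0, 0, -0.19],
  [1.0, -0.33, 0.06, 0, 0, -0.24],
], fingers=-1)

```text
t: 0.78
tool_pos: [0.3174, -0.4734, 0.3922]
orientation: [-2.765, -1.49, 0.0]
force: [-0.1, 0.7, -0.3]
opening: 0.0929
gripper_force: 0.0
```

Run:
```python
from h import *
st(); inc([.51,-.36,.38],np.radians(-3.5))
```

```text
0.78 [ 0.3174 -0.4734  0.3922] [-2.7647 -1.4904  0.    ] q [-1.07   0.056  1.59  -0.     1.496 -0.488] F [-0.1  0.7 -0.3] 0.0929
inc [1.0031 0.4929 0.061 ] [-0.0002 -0.0002 -0.1658]
```

>>> arm_command([
  [0.25, 0.12, 0.02, 0, 0, -0.04],
  [0.5, 0.24, 0.03, 0, 0, -0.08],
  [0.75, 0.36, 0.05, 0, 0, -0.13],
  [0.95, 0.46, 0.06, 0, 0, -0.166],
  [0.95, 0.46, 0.06, 0, 0, -0.166],
])

```text
t: 1.4
tool_pos: [0.5004, -0.365, 0.3798]
orientation: [-2.287, -2.152, -0.001]
force: [-0.8, -0.4, -0.6]
opening: 0.0931
gripper_force: 0.0
```

Run:
```python
from h import *
st(); c=snap('wrist','w1'); cv2.imwrite('pics/w1b.png',cv2.resize(c['image'][:,:,::-1],(800,500),interpolation=cv2.INTER_CUBIC))
print(np.round(c['T'],4).tolist())
```

```text
1.4 [ 0.5004 -0.365   0.3798] [-2.2867e+00 -2.1523e+00 -9.0000e-04] q [-7.130e-01  1.950e-01  1.462e+00  1.000e-03  1.486e+00 -6.530e-01] F [-0.8 -0.4 -0.6] 0.0931
[[0.9982, -0.0585, -0.014, 0.5043], [-0.0601, -0.9669, -0.248, -0.2961], [0.001, 0.2484, -0.9687, 0.3598], [0.0, 0.0, 0.0, 1.0]]
```

View pics/w1b.png

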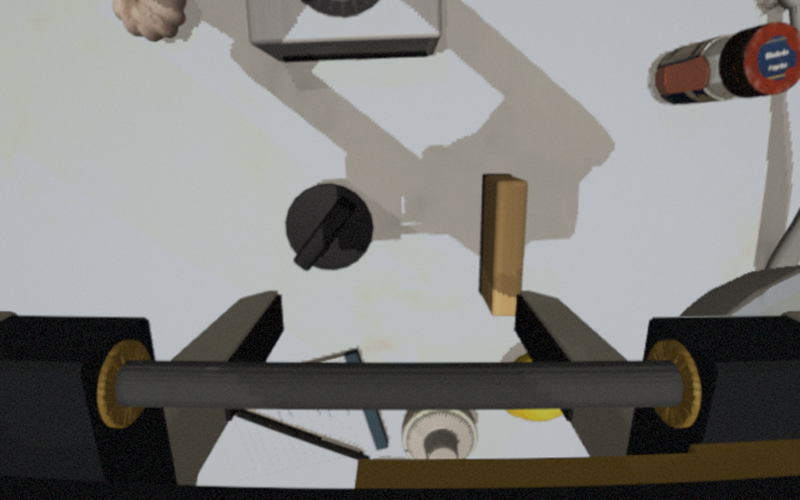

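Wrist view: the scraper's top face runs from (499..527,180) to (495..517,313), the lid flange is centred at about (329,226) with its bar (350,200)-(303,265), and the spice jar is at upper right. I now measure heights from the two views.

Run:
```python
from h import *
w=load('w1'); s=load('side0')
def W(u,v): return (u+.5)*.8-.5,(v+.5)*.8-.5
def S(u,v): return 260+(u+.5)/4-.5,180+(v+.5)/4-.5
for n,a,b in(('scr far L',(499,181),(440,360)),('far R',(527,182),(472,358)),('near R',(517,314),(508,500)),('near L',(495,314),(470,507)),('bar far top',(351,200),(258,388)),):
    print(n,tri([(w,*W(*a)),(s,*S(*b))]).round(4), onz(w,*W(*a),.056)[:2].round(4))
im=cv2.cvtColor(w['image'],cv2.COLOR_RGB2HSV)
m=((im[...,1]>95)&(im[...,2]>60)).astype(np.uint8); m[:, :370]=0; m[:,430:]=0; m[:135]=0; m[262:]=0
n,l,stt,cen=cv2.connectedComponentsWithStats(m); k=1+np.argmax(stt[1:,4])
m2=(l==k); 
print(stt[k])
# top vs side: value histogram
for v in(150,170,190,210,230,245): print(v,[(int(u),*im[v,u,1:]) for u in range(383,424,3)])
# lid
g=w['image'].max(2); ml=((g<70)).astype(np.uint8); ml[:140]=0; ml[222:]=0; ml[:,:215]=0; ml[:,310:]=0
n,l,stt,cen=cv2.connectedComponentsWithStats(ml);k=1+np.argmax(stt[1:,4]); cn=max(cv2.findContours((l==k).astype(np.uint8),0,1)[0],key=len)
print('lid',stt[k],cen[k],cv2.minEnclosingCircle(cn))
(u,v),r=cv2.minEnclosingCircle(cn)
print(onz(w,u,v,.026).round(4),'r',np.linalg.norm(onz(w,u+r,v,.026)-onz(w,u,v,.026)))
for a in((350,197),(303,268),(327,232)): print('bar',onz(w,*W(*a),.059).round(4))
cv2.imwrite('pics/lidz.png',cv2.resize(np.clip(w['image'][135:265,215:440,::-1].astype(float)*2.2,0,255).astype(np.uint8),None,fx=3.5,fy=3.5,interpolation=cv2.INTER_CUBIC))
```

```text
scr far L [ 0.5716 -0.3309  0.0529] [ 0.5707 -0.3305]
far R [ 0.5903 -0.3325  0.054 ] [ 0.5899 -0.3323]
near R [ 0.5843 -0.4286  0.0555] [ 0.5836 -0.4283]
near L [ 0.5665 -0.4284  0.0528] [ 0.5674 -0.4273]
bar far top [ 0.4672 -0.3377  0.0514] [ 0.4695 -0.3375]
[ 385  140   36  112 2900]
150 [(383, np.uint8(25), np.uint8(152)), (386, np.uint8(33), np.uint8(39)), (389, np.uint8(134), np.uint8(59)), (392, np.uint8(113), np.uint8(61)), (395, np.uint8(117), np.uint8(59)), (398, np.uint8(129), np.uint8(111)), (401, np.uint8(125), np.uint8(137)), (404, np.uint8(127), np.uint8(135)), (407, np.uint8(128), np.uint8(131)), (410, np.uint8(117), np.uint8(131)), (413, np.uint8(124), np.uint8(128)), (416, np.uint8(122), np.uint8(123)), (419, np.uint8(130), np.uint8(120)), (422, np.uint8(35), np.uint8(133))]
170 [(383, np.uint8(25), np.uint8(151)), (386, np.uint8(137), np.uint8(26)), (389, np.uint8(121), np.uint8(63)), (392, np.uint8(132), np.uint8(60)), (395, np.uint8(120), np.uint8(64)), (398, np.uint8(124), np.uint8(121)), (401, np.uint8(122), np.uint8(140)), (404, np.uint8(128), np.uint8(134)),
[... 1830 characters left out ...]
nt8(189)), (389, np.uint8(3), np.uint8(171)), (392, np.uint8(132), np.uint8(81)), (395, np.uint8(118), np.uint8(179)), (398, np.uint8(102), np.uint8(185)), (401, np.uint8(112), np.uint8(186)), (404, np.uint8(119), np.uint8(185)), (407, np.uint8(117), np.uint8(183)), (410, np.uint8(116), np.uint8(183)), (413, np.uint8(152), np.uint8(52)), (416, np.uint8(128), np.uint8(4)), (419, np.uint8(70), np.uint8(11)), (422, np.uint8(112), np.uint8(25))]
lid [ 229  147   70   69 3749] [262.70765537 181.46279008] ((261.71728515625, 183.32086181640625), 36.4690055847168)
[ 0.446  -0.3629  0.026 ] r 0.03482458422807781
bar [ 0.4693 -0.335   0.059 ]
bar [ 0.4319 -0.3829  0.059 ]
bar [ 0.4514 -0.3581  0.059 ]
```

View pics/lidz.png

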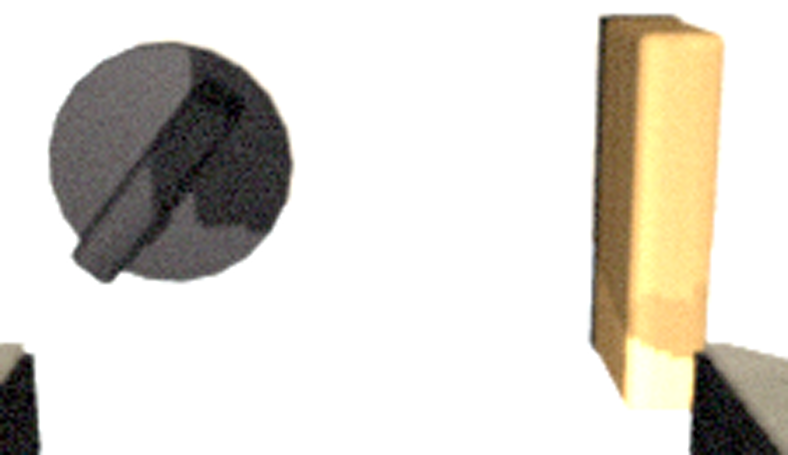

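Crop: scraper top left edge (640,36)-(628,408), far edge to (722,36). Bar top corners (205,82), (240,108), (108,283), (75,257).

Run:
```python
from h import *
w=load('w1')
def P(u,v,z): return onz(w,215+(u+.5)/3.5-.5,135+(v+.5)/3.5-.5,z)[:2]
a,b,d=P(640,34,.056),P(628,408,.056),P(722,36,.056)
t=(a-b)/np.linalg.norm(a-b); n=np.array([t[1],-t[0]])
ang=np.degrees(np.arctan2(t[1],t[0]))
print('scr len',np.linalg.norm(a-b),np.linalg.norm(d-a),'ang',ang,'c',(a+b)/2+n*.011, (a+d)/2-t*.05)
c=[P(*p,.059) for p in((205,82),(240,108),(108,283),(75,257))]
e=(c[0]+c[1]-c[2]-c[3])/2; print('bar c',np.mean(c,0).round(4),'len',np.linalg.norm(e),'wid',np.linalg.norm(c[0]-c[1]),'ang',np.degrees(np.arctan2(e[1],e[0])))
C=(a+b)/2+n*.011
inc([*C,.24],np.radians(ang-90)); inc([*C,.167+.041],np.radians(ang-90))
```

```text
scr len 0.09716288381948067 0.02006736962388927 ang 87.83370657540972 c [ 0.57852955 -0.37913824] [ 0.57748561 -0.38093897]
bar c [ 0.4492 -0.3596] len 0.055819331204848256 wid 0.010456518569052758 ang 48.78695313764227
inc [-0.04    0.4013  0.6996] [-0.0003 -0.0002 -0.0082]
inc [-0.0401  0.4015  0.8596] [-0.0003 -0.0002 -0.0082]
```

>>> arm_command([
  [-0.02, 0.2, 0.25, 0, 0, -0.008],
  [-0.04, 0.4, 0.5, 0, 0, -0.008],
  [-0.04, 0.4, 0.65, 0, 0, -0.008],
  [-0.04, 0.4, 0.8, 0, 0, -0.008],
  [-0.04, 0.4, 0.86, 0, 0, -0.008],
])

```text
t: 2.08
tool_pos: [0.5757, -0.3809, 0.206]
orientation: [-2.265, -2.171, 0.002]
force: [-0.4, -0.1, 0.0]
opening: 0.093
gripper_force: 0.0
```

>>> arm_command([
  [0, 0, 0, 0, 0, 0],
  [0, 0, 0, 0, 0, 0],
  [0, 0, 0, 0, 0, 0],
  [0, 0, 0, 0, 0, 0],
  [0, 0, 0, 0, 0, 0],
], fingers=1, force=40)

```text
t: 2.7
tool_pos: [0.5777, -0.3804, 0.2092]
orientation: [2.265, 2.176, 0.0]
force: [-1.0, -0.5, -0.7]
opening: 0.0471
gripper_force: 0.0
```

Run:
```python
from h import *
st()
```

```text
2.7 [ 0.5777 -0.3804  0.2092] [2.2653e+00 2.1758e+00 1.0000e-04] q [-0.656  0.527  1.372 -0.     1.242 -0.616] F [-1.  -0.5 -0.7] 0.0471
```

>>> arm_command([
  [0, 0, 0, 0, 0, 0],
  [0, 0, 0, 0, 0, 0],
  [0, 0, 0, 0, 0, 0],
  [0, 0, 0, 0, 0, 0],
  [0, 0, 0, 0, 0, 0],
])

```text
t: 3.32
tool_pos: [0.5775, -0.3804, 0.2086]
orientation: [-2.266, -2.176, -0.0]
force: [-0.0, 0.9, -0.7]
opening: 0.0215
gripper_force: 40.0
```

>>> arm_command([
  [0, 0, -0.15, 0, 0, 0],
  [0, 0, -0.35, 0, 0, 0],
  [0, 0, -0.6, 0, 0, 0],
  [0, 0, -0.6, 0, 0, 0],
  [0, 0, -0.6, 0, 0, 0],
])

```text
t: 3.95
tool_pos: [0.5774, -0.3803, 0.3282]
orientation: [-2.265, -2.176, 0.0]
force: [-0.6, -0.1, -1.9]
opening: 0.0219
gripper_force: 40.0
```

Run:
```python
from h import *
s=st(); print(s['gripper_force'])
yg=np.radians(-1.5); ux=np.array([np.cos(yg),np.sin(yg)]); uy=np.array([-ux[1],ux[0]]); g=np.array([.4795,-.153])
for a in (-91.5,88.5): inc([*(g+uy*.026),.167+.041+.075+.03],np.radians(a))
w=snap('wrist','w2'); cv2.imwrite('pics/w2b.png',w['image'][:,:,::-1])
```

```text
3.95 [ 0.5774 -0.3803  0.3282] [-2.2655e+00 -2.1758e+00  1.0000e-04] q [-0.657  0.417  1.289 -0.     1.435 -0.616] F [-0.6 -0.1 -1.9] 0.0219
39.98041570186615
inc [ 1.2456 -0.5367  0.0766] [-2.000e-04  0.000e+00  4.955e-01]
inc [ 1.2456 -0.5367  0.0766] [-2.000e-04  0.000e+00  4.955e-01]
```

View pics/w2b.png

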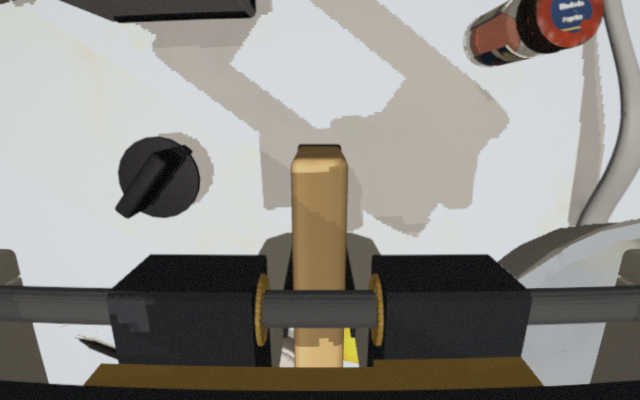

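The scraper is held squarely (290-348, 150-370). Moving above the deck while turning a quarter turn.

>>> arm_command([
  [0.12, -0.05, 0, 0, 0, 0.05],
  [0.25, -0.1, 0, 0, 0, 0.1],
  [0.37, -0.16, 0, 0, 0, 0.15],
  [0.5, -0.21, 0, 0, 0, 0.2],
  [0.62, -0.27, 0, 0, 0, 0.25],
])

```text
t: 4.62
tool_pos: [0.5276, -0.253, 0.3262]
orientation: [-2.926, -1.135, 0.004]
force: [0.7, 0.5, -1.4]
opening: 0.0216
gripper_force: 40.0
```

Run:
```python
from h import *
s=st(); 
yg=np.radians(-1.5); ux=np.array([np.cos(yg),np.sin(yg)]); uy=np.array([-ux[1],ux[0]]); g=np.array([.477,-.153])
inc([*(g+uy*.018),.167+.041+.075+.03],np.radians(-91.5))
```

```text
4.62 [ 0.5276 -0.253   0.3262] [-2.926  -1.1348  0.0039] q [-0.535  0.142  1.621  0.     1.383  0.296] F [ 0.7  0.5 -1.4] 0.0216
inc [ 0.2129 -0.6046  0.068 ] [-0.0011  0.0008  0.2439]
```

>>> arm_command([
  [0.05, -0.14, 0, 0, 0, 0.05],
  [0.1, -0.28, 0, 0, 0, 0.1],
  [0.15, -0.42, 0, 0, 0, 0.15],
  [0.2, -0.57, 0, 0, 0, 0.2],
  [0.2, -0.59, 0, 0, 0, 0.244],
])

```text
t: 5.25
tool_pos: [0.4767, -0.1386, 0.3264]
orientation: [-3.139, 0.039, 0.006]
force: [0.7, -0.0, -1.3]
opening: 0.0218
gripper_force: 40.0
```

Run:
```python
from h import *
w=snap('wrist','w3'); s=st(); 
yg=np.radians(-1.5); ux=np.array([np.cos(yg),np.sin(yg)]); uy=np.array([-ux[1],ux[0]]); g=np.array([.477,-.153])
inc([*(g+uy*.018),.167+.041+.075+.001],np.radians(-91.5))
a=w['image'][:,:,::-1]; b=snap('side','s3')['image'][160:290,250:410,::-1]
cv2.imwrite('pics/w3b.png',np.hstack([a[:,120:520],cv2.resize(b,(400,400))]))
```

```text
5.3 [ 0.4767 -0.139   0.3265] [-3.1395  0.0494  0.006 ] q [-0.387 -0.098  1.864  0.     1.38   1.215] F [ 0.3 -0.2 -0.9] 0.0217
inc [ 0.0038 -0.0195  0.2124] [-0.0005  0.0012 -0.0017]
```

View pics/w3b.png

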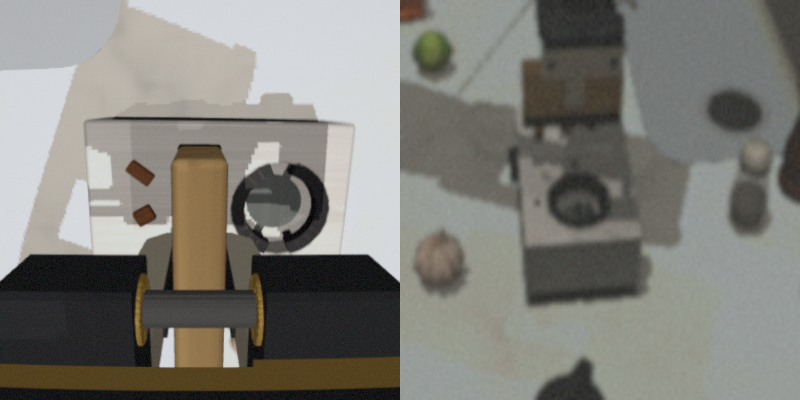

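The wrist view shows two chips at (260,172) and (264,214) left of the scraper, and the mouth centred at about (400,207); the far deck edge runs (205,122)-(475,122). The scraper stands between the chips and the mouth.

Run:
```python
from h import *
w=load('w3')
for n,u,v,z in(('chip2',260,172,.079),('chip1',264,214,.079),('mouth',400,207,.072),('cornL',206,122,.075),('cornR',474,122,.075),('scrtopL',293,160,.135),('scrtopR',346,160,.135)): print(n,onz(w,u,v,z).round(4))
# ring fit by dark pixels
g=w['image'].max(2); m=(g<75).astype(np.uint8); m[:140]=0; m[256:]=0; m[:,:348]=0; m[:,460:]=0
m[245:,:382]=0
p=np.argwhere(m)[:,::-1]; print(len(p),p.min(0),p.max(0)); print(onz(w,(p[:,0].min()+p[:,0].max())/2,(p[:,1].min()+p[:,1].max())/2,.075))
```

```text
chip2 [ 0.505  -0.1008  0.079 ]
chip1 [ 0.4767 -0.1016  0.079 ]
mouth [ 0.4773 -0.1934  0.072 ]
cornL [ 0.5375 -0.0676  0.075 ]
cornR [ 0.5336 -0.2388  0.075 ]
scrtopL [ 0.5203 -0.1267  0.135 ]
scrtopR [ 0.5197 -0.1522  0.135 ]
4165 [351 164] [459 255]
[ 0.47636361 -0.19615106  0.075     ]
```

>>> arm_command([
  [0, 0, 0.08, 0, 0, 0],
  [0, 0, 0.15, 0, 0, 0],
  [0, 0, 0.19, 0, 0, 0],
  [0, 0, 0.207, 0, 0, 0],
  [0, 0, 0.207, 0, 0, 0],
])

```text
t: 5.98
tool_pos: [0.478, -0.1405, 0.2871]
orientation: [-3.141, 0.034, 0.0]
force: [1.0, -0.0, -0.9]
opening: 0.022
gripper_force: 40.0
```

Run:
```python
from h import *
st()
```

```text
5.97 [ 0.478  -0.1405  0.2871] [-3.1413e+00  3.3700e-02  5.0000e-04] q [-0.389 -0.056  1.899  0.     1.299  1.203] F [ 1.  -0.  -0.9] 0.022
```

>>> arm_command([
  [0, 0, 0.011, 0, 0, 0],
  [0, -0.05, 0.011, 0, 0, 0],
  [0, -0.11, 0.011, 0, 0, 0],
  [0, -0.17, 0.011, 0, 0, 0],
  [0, -0.23, 0.011, 0, 0, 0],
])

```text
t: 6.6
tool_pos: [0.479, -0.0934, 0.2853]
orientation: [-3.141, 0.033, -0.0]
force: [0.4, -0.6, -1.6]
opening: 0.0222
gripper_force: 40.0
```

>>> arm_command([
  [0, -0.05, 0, 0, 0, 0],
  [0, -0.1, 0, 0, 0, 0],
  [0, -0.16, 0, 0, 0, 0],
  [0, -0.22, 0, 0, 0, 0],
  [0, -0.28, 0, 0, 0, 0],
])

```text
t: 7.22
tool_pos: [0.4802, -0.0377, 0.2851]
orientation: [-3.141, 0.034, -0.0]
force: [0.6, -0.0, -1.1]
opening: 0.0221
gripper_force: 40.0
```

Run:
```python
from h import *
st(); w=snap('wrist','w4'); b=snap('side','s4')['image'][140:270,250:410,::-1]
cv2.imwrite('pics/w4b.png',np.hstack([w['image'][:,120:520,::-1],cv2.resize(b,(400,400))]))
```

```text
7.22 [ 0.4802 -0.0377  0.2851] [-3.1414  0.0338 -0.    ] q [-0.185 -0.101  1.945  0.     1.297  1.408] F [ 0.6 -0.  -1.1] 0.0221
```

View pics/w4b.png

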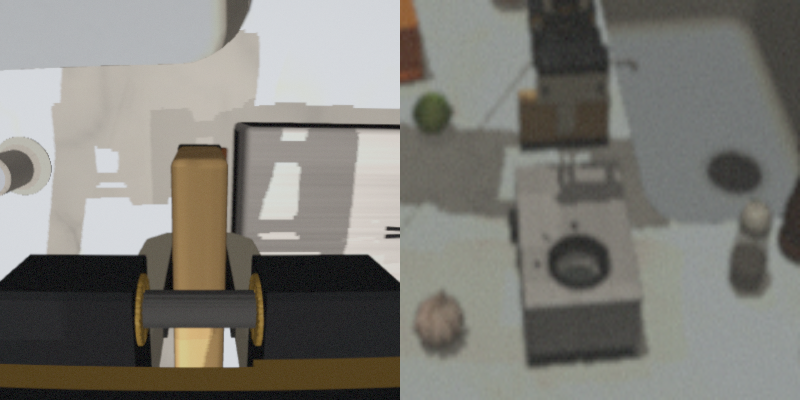

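The deck is clear: no chips remain in either view, and one peeks out beside the deck edge, down by the plinth. I lift and carry the scraper back.

>>> arm_command([
  [0, 0, -0.12, 0, 0, 0],
  [0, 0.1, -0.24, 0, 0, 0],
  [0, 0.3, -0.24, 0, 0, 0],
  [0, 0.6, -0.24, 0, 0, 0],
  [0, 0.9, -0.24, 0, 0, 0],
])

```text
t: 7.95
tool_pos: [0.4761, -0.2201, 0.3335]
orientation: [3.141, -0.033, 0.001]
force: [0.3, 0.5, -1.8]
opening: 0.0215
gripper_force: 40.0
```

Run:
```python
from h import *
s=st(); w=load('w4')
# chip colour on the deck / elsewhere
b=load('s4')['image'];h=cv2.cvtColor(b,cv2.COLOR_RGB2HSV)
print('lemon',onz(load('side0'),407,357,0).round(3))
w=snap('wrist','w5'); h=cv2.cvtColor(w['image'],cv2.COLOR_RGB2HSV); m=((h[...,1]>110)&((h[...,0]<14)|(h[...,0]>172))&(h[...,2]>25)&(h[...,2]<150)).astype(np.uint8); m[250:]=0
n,l,q,c=cv2.connectedComponentsWithStats(m); print([(c[i].round(),q[i,4]) for i in range(1,n) if q[i,4]>8], [onz(w,*c[i],.004).round(3) for i in range(1,n) if q[i,4]>8])
inc([.6,-.37,.33],np.radians(-45))
```

```text
7.95 [ 0.4761 -0.2201  0.3335] [ 3.1409e+00 -3.2600e-02  1.2000e-03] q [-0.531 -0.029  1.785 -0.     1.385  1.061] F [ 0.3  0.5 -1.8] 0.0215
lemon [ 0.611 -0.518  0.   ]
[] []
inc [0.641  0.7026 0.0223] [ 0.0016  0.0004 -0.2577]
```

>>> arm_command([
  [0.15, 0.16, 0, 0, 0, -0.055],
  [0.3, 0.32, 0, 0, 0, -0.11],
  [0.45, 0.48, 0, 0, 0, -0.165],
  [0.6, 0.65, 0, 0, 0, -0.22],
  [0.62, 0.67, 0, 0, 0, -0.26],
])

```text
t: 8.62
tool_pos: [0.5981, -0.3573, 0.3313]
orientation: [-2.894, -1.221, 0.002]
force: [-0.8, 0.7, -1.3]
opening: 0.0218
gripper_force: 40.0
```

Run:
```python
from h import *
s=st(); inc([.6,-.37,.211],np.radians(-45))
c=snap('side','s5'); a=load('side0')
P=[[.43,-.06,.075],[.53,-.062,.075],[.527,-.13,.075],[.428,-.128,.075]]
for k in(a,c):
    m=np.zeros((400,640),np.uint8); cv2.fillPoly(m,[proj(k,P).astype(int)],1)
    i=k['image'].astype(int); print('reddish on deck',((i[...,0]-i[...,2]>25)&(m>0)).sum(), m.sum())
```

```text
8.62 [ 0.5981 -0.3573  0.3313] [-2.8936e+00 -1.2209e+00  1.8000e-03] q [-0.612  0.43   1.267 -0.     1.446  0.16 ] F [-0.8  0.7 -1.3] 0.0218
inc [-0.0385  0.0517  0.6014] [-0.0004  0.0002  0.0042]
reddish on deck 9 642
reddish on deck 0 642
```

>>> arm_command([
  [0, 0, 0.2, 0, 0, 0],
  [0, 0, 0.4, 0, 0, 0],
  [0, 0, 0.54, 0, 0, 0],
  [0, 0, 0.59, 0, 0, 0],
  [0, 0, 0.61, 0, 0, 0],
])

```text
t: 9.3
tool_pos: [0.5974, -0.355, 0.2113]
orientation: [2.897, 1.215, -0.0]
force: [0.0, 0.1, -0.3]
opening: 0.0214
gripper_force: 40.0
```

>>> arm_command([
  [0, 0, 0, 0, 0, 0],
  [0, 0, 0, 0, 0, 0],
  [0, 0, 0, 0, 0, 0],
  [0, 0, 0, 0, 0, 0],
  [0, 0, 0, 0, 0, 0],
], fingers=-0.2)

```text
t: 9.93
tool_pos: [0.5974, -0.3551, 0.2113]
orientation: [2.896, 1.216, 0.0]
force: [-0.2, -0.0, -0.4]
opening: 0.0557
gripper_force: 0.0
```

>>> arm_command([
  [0, 0, 0, 0, 0, 0],
  [0, 0, -0.1, 0, 0, 0],
  [0, 0, -0.3, 0, 0, 0],
  [0, 0, -0.6, 0, 0, 0],
  [0, 0, -0.8, 0, 0, 0],
])

```text
t: 10.55
tool_pos: [0.5977, -0.3552, 0.3767]
orientation: [2.892, 1.215, 0.004]
force: [0.3, -0.4, -0.2]
opening: 0.0557
gripper_force: 0.0
```

Run:
```python
from h import *
s=st(); inc([.4475,-.361,.36],np.radians(-41))
```

```text
10.55 [ 0.5977 -0.3552  0.3767] [2.8925 1.2149 0.0043] q [-0.61   0.398  1.225  0.     1.514  0.165] F [ 0.3 -0.4 -0.2] 0.0557
inc [-0.5463 -0.5165  0.0805] [ 0.0016 -0.0002 -0.0191]
```

Now above the lid for a closer look.

>>> arm_command([
  [-0.15, -0.14, 0.02, 0, 0, -0.02],
  [-0.3, -0.28, 0.05, 0, 0, -0.02],
  [-0.45, -0.42, 0.1, 0, 0, -0.02],
  [-0.55, -0.52, 0.1, 0, 0, -0.02],
  [-0.55, -0.52, 0.1, 0, 0, -0.02],
], fingers=-1)

```text
t: 11.18
tool_pos: [0.4448, -0.3611, 0.3528]
orientation: [2.857, 1.304, 0.001]
force: [0.2, -0.1, 0.2]
opening: 0.0927
gripper_force: 0.0
```

Run:
```python
from h import *
s=st(); w=snap('wrist','w6'); print(proj(w,[.4475,-.361,.059]))
a=np.clip(w['image'][:,:,::-1].astype(float)*2,0,255).astype(np.uint8)
cv2.imwrite('pics/w6b.png',cv2.resize(a[60:340,160:480],(800,700))[:600])
```

```text
11.18 [ 0.4448 -0.3611  0.3528] [2.8566e+00 1.3038e+00 5.0000e-04] q [-0.771  0.086  1.631 -0.     1.423 -0.057] F [ 0.2 -0.1  0.2] 0.0927
[[320.58947862 194.81695437]]
```

View pics/w6b.png

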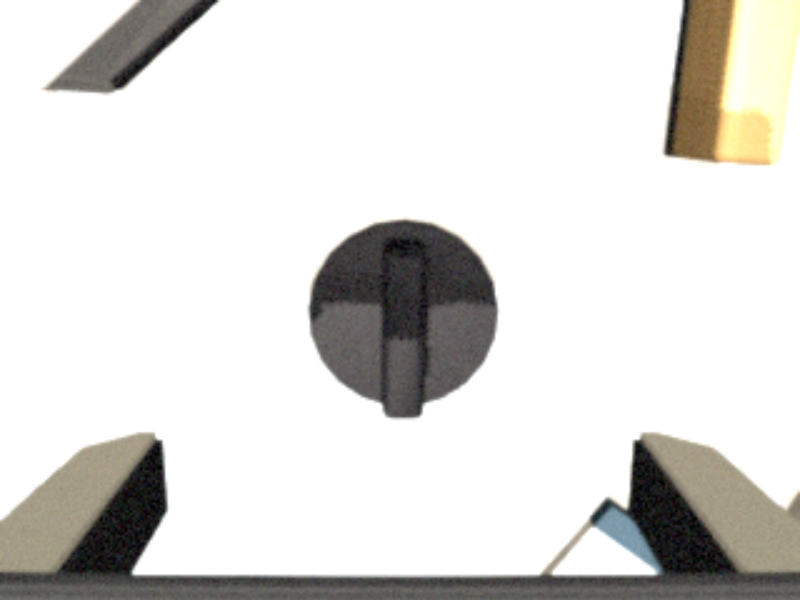

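The bar stands exactly vertical in the picture (385-425, 240-415), so the grasp yaw is right. The scraper stands upright at upper right.

Run:
```python
from h import *
w=load('w6'); a,b=onz(w,321.6,60+255/2.5,.059),onz(w,321.2,60+415/2.5,.059); print(a,b,(a+b)/2,np.degrees(np.arctan2(*(a-b)[1::-1])))
c=onz(w,160+403.5/2.5,60+312/2.5,.025);print(c)
s=st(); inc([*((a+b)/2)[:2],.217],np.radians(-41))
```

```text
[ 0.46510397 -0.34182722  0.059     ] [ 0.43095196 -0.38089585  0.059     ] [ 0.44802796 -0.36136154  0.059     ] 48.84152875761486
[ 0.44873636 -0.36107746  0.025     ]
11.22 [ 0.4458 -0.3611  0.3529] [2.8557e+00 1.3043e+00 1.6000e-03] q [-0.77   0.088  1.629  0.     1.422 -0.056] F [ 0.2 -1.3 -0.2] 0.0932
inc [0.0063 0.0077 0.6796] [ 0.0007 -0.      0.0005]
```

>>> arm_command([
  [0, 0.003, 0.2, 0, 0, 0],
  [0.003, 0.003, 0.4, 0, 0, 0],
  [0.003, 0.003, 0.55, 0, 0, 0],
  [0.003, 0.003, 0.65, 0, 0, 0],
  [0.003, 0.003, 0.68, 0, 0, 0],
])

```text
t: 11.85
tool_pos: [0.4473, -0.3605, 0.2143]
orientation: [-2.855, -1.307, 0.001]
force: [-0.4, -0.7, -0.6]
opening: 0.0931
gripper_force: 0.0
```

>>> arm_command([
  [0, 0, 0, 0, 0, 0],
  [0, 0, 0, 0, 0, 0],
  [0, 0, 0, 0, 0, 0],
  [0, 0, 0, 0, 0, 0],
  [0, 0, 0, 0, 0, 0],
], fingers=1, force=40)

```text
t: 12.48
tool_pos: [0.447, -0.3608, 0.2154]
orientation: [2.857, 1.307, 0.0]
force: [0.0, 0.3, -0.3]
opening: 0.0477
gripper_force: 0.0
```

>>> arm_command([
  [0, 0, 0, 0, 0, 0],
  [0, 0, 0, 0, 0, 0],
  [0, 0, 0, 0, 0, 0],
  [0, 0, 0, 0, 0, 0],
  [0, 0, 0, 0, 0, 0],
])

```text
t: 13.1
tool_pos: [0.447, -0.3607, 0.2151]
orientation: [-2.857, -1.307, -0.0]
force: [1.0, 0.1, -1.1]
opening: 0.0135
gripper_force: 40.0
```

Run:
```python
from h import *
s=st(); inc([.478,-.1945,.38],np.radians(-91.4))
```

```text
13.1 [ 0.447  -0.3607  0.2151] [-2.8568 -1.3069 -0.    ] q [-0.768  0.234  1.734  0.     1.174 -0.056] F [ 1.   0.1 -1.1] 0.0135
inc [ 0.7303 -0.4262 -0.8245] [-0.     -0.      0.2809]
```

>>> arm_command([
  [0, 0, -0.2, 0, 0, 0],
  [0.05, -0.03, -0.4, 0, 0, 0.05],
  [0.15, -0.09, -0.58, 0, 0, 0.1],
  [0.25, -0.15, -0.6, 0, 0, 0.15],
  [0.36, -0.22, -0.6, 0, 0, 0.2],
])

```text
t: 13.72
tool_pos: [0.461, -0.277, 0.3361]
orientation: [3.121, 0.351, 0.002]
force: [0.2, -0.2, -2.0]
opening: 0.0136
gripper_force: 40.0
```

>>> arm_command([
  [0, 0, 0, 0, 0, 0.04],
  [0, 0, 0, 0, 0, 0.08],
  [0, 0, 0, 0, 0, 0.081],
  [0, 0, 0, 0, 0, 0.081],
  [0, 0, 0, 0, 0, 0.081],
])

```text
t: 14.35
tool_pos: [0.4607, -0.2776, 0.335]
orientation: [-3.141, 0.036, 0.0]
force: [-0.1, -0.1, -1.4]
opening: 0.0134
gripper_force: 40.0
```

Run:
```python
from h import *
s=st(); w=snap('wrist','w7'); p=proj(w,[.478,-.1945,.075])[0]; print(p)
x,y=p.astype(int); x0=max(0,min(340,x-150)); y0=max(0,y-112); print(x0,y0)
cv2.imwrite('pics/w7b.png',cv2.resize(w['image'][y0:y0+225,x0:x0+300,::-1],(800,600),interpolation=cv2.INTER_CUBIC))
```

```text
14.35 [ 0.4607 -0.2776  0.335 ] [-3.1413e+00  3.6500e-02  2.0000e-04] q [-0.638  0.006  1.746  0.     1.389  0.956] F [-0.1 -0.1 -1.4] 0.0134
[198.25872207 187.47227317]
48 75
```

View pics/w7b.png

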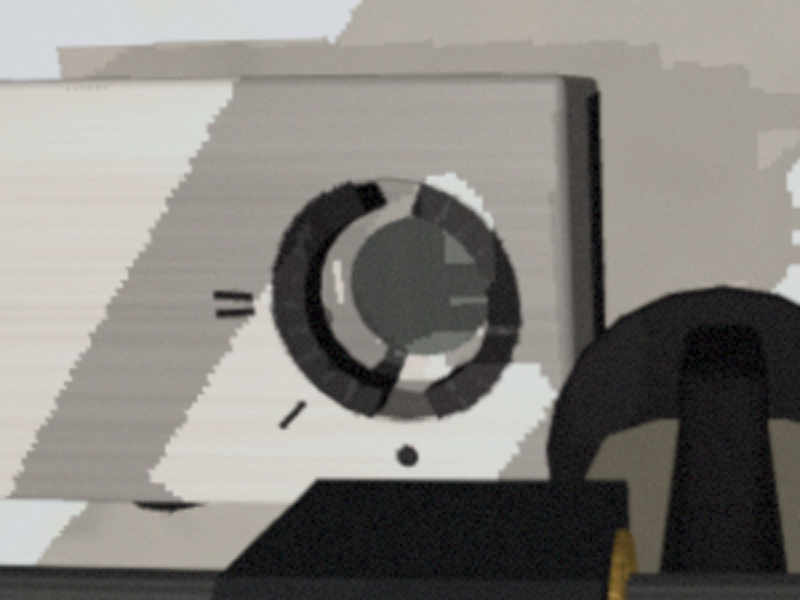

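The mouth shows its ring centre at about (397,300), dot (407,457), single bar (292,415), double bar (234,304) and deck corner (565,76), with the held lid at lower right. From these I compute the mouth pose.

Run:
```python
from h import *
from scipy.optimize import least_squares
w=load('w7')
P=lambda u,v,z=.075: onz(w,48+(u+.5)/2.6667-.5,75+(v+.5)/2.6667-.5,z)[:2]
o=dict(ring=P(397,300),dot=P(407,457),m1=P(292,415),m2=P(234,304),corner=P(565,76),nt=P(400,182),nb=P(407,418))
for k in o: print(k,o[k].round(4))
a=.7071*.043
L=dict(dot=(-.042,0),m1=(-a,a),m2=(0,.043),corner=(.055,-.043))
def f(p):
    c,s=np.cos(p[2]),np.sin(p[2]); M=np.array([[c,-s],[s,c]])
    return np.concatenate([p[:2]+M@np.array(L[k])-o[k] for k in L])
r=least_squares(f,[.478,-.194,0]); print('mouth',r.x[:2].round(4),'yaw',np.degrees(r.x[2]).round(2),(r.fun*1000).round(1))
e=P(20,80)-P(540,75); print('edge yaw',np.degrees(np.arctan2(e[1],e[0]))-90)
# held lid bar check: predicted bar top ends & flange centre
s=st(); T=R.from_rotvec(s['orientation']); 
inc([*r.x[:2],.300],np.radians(np.degrees(r.x[2])-90))
```

```text
ring [ 0.4782 -0.1933]
dot [ 0.4348 -0.1913]
m1 [ 0.4473 -0.1612]
m2 [ 0.4782 -0.1498]
corner [ 0.5332 -0.2405]
nt [ 0.5085 -0.1973]
nb [ 0.4459 -0.1925]
mouth [ 0.4775 -0.1934] yaw -2.06 [ 0.7 -0.6  0.8 -0.8  0.8 -0.7 -2.3  2.1]
edge yaw -1.6755984716435535
14.4 [ 0.4607 -0.2776  0.3351] [-3.1413e+00  3.7000e-02  2.0000e-04] q [-0.638  0.006  1.746  0.     1.389  0.957] F [ 0.8 -0.2 -1.7] 0.0137
inc [ 0.0738 -0.4226  0.1753] [-0.      0.      0.0039]
```

Run:
```python
from h import *
w=load('w7')
P=lambda u,v,z=.075: onz(w,48+(u+.5)/2.6667-.5,75+(v+.5)/2.6667-.5,z)
z=.335-.2151
print('bar end',P(726,328,z+.058).round(4),'flange far',P(722,288,z+.027).round(4),'expect',.4607+.028,.4607+.034,-.2776)
i=w['image']; g=i.max(2).astype(int)
v0=int(75+400/2.6667); print(v0,[(u,int(g[v0,u])) for u in range(285,352,2)])
```

```text
bar end [ 0.4947 -0.2786  0.1779] flange far [ 0.4943 -0.278   0.1469] expect 0.4887 0.49470000000000003 -0.2776
224 [(285, 35), (287, 37), (289, 31), (291, 20), (293, 29), (295, 25), (297, 22), (299, 30), (301, 27), (303, 10), (305, 20), (307, 19), (309, 28), (311, 30), (313, 26), (315, 22), (317, 30), (319, 24), (321, 28), (323, 34), (325, 26), (327, 30), (329, 32), (331, 32), (333, 16), (335, 12), (337, 23), (339, 26), (341, 29), (343, 26), (345, 28), (347, 21), (349, 33), (351, 30)]
```

>>> arm_command([
  [0.02, -0.12, 0, 0, 0, 0.002],
  [0.05, -0.28, 0, 0, 0, 0.002],
  [0.084, -0.424, 0.05, 0, 0, 0.002],
  [0.084, -0.424, 0.17, 0, 0, 0.002],
  [0.084, -0.424, 0.17, 0, 0, 0.002],
])

```text
t: 15.02
tool_pos: [0.4789, -0.1925, 0.2992]
orientation: [-3.14, 0.047, 0.006]
force: [0.5, -0.3, -2.0]
opening: 0.014
gripper_force: 40.0
```

>>> arm_command([
  [0, 0, 0, 0, 0, 0],
  [0, 0, 0, 0, 0, 0],
  [0, 0, 0, 0, 0, 0],
  [0, 0, 0, 0, 0, 0],
  [0, 0, 0, 0, 0, 0],
])

```text
t: 15.65
tool_pos: [0.4796, -0.1932, 0.3013]
orientation: [3.141, -0.049, 0.0]
force: [0.5, -0.3, -2.2]
opening: 0.0137
gripper_force: 40.0
```

Run:
```python
from h import *
st(); inc([.478,-.1931,.268],np.radians(-91.8))
```

```text
15.65 [ 0.4796 -0.1932  0.3013] [ 3.1412e+00 -4.8800e-02  2.0000e-04] q [-0.482 -0.02   1.836  0.     1.325  1.12 ] F [ 0.5 -0.3 -2.2] 0.0137
inc [-0.0082 -0.0003  0.1663] [ 0.     -0.      0.0001]
```

>>> arm_command([
  [-0.008, 0, 0.02, 0, 0, 0],
  [-0.008, 0, 0.04, 0, 0, 0],
  [-0.008, 0, 0.06, 0, 0, 0],
  [-0.008, 0, 0.075, 0, 0, 0],
  [-0.008, 0, 0.085, 0, 0, 0],
])

```text
t: 16.27
tool_pos: [0.478, -0.1931, 0.2838]
orientation: [-3.141, 0.049, 0.0]
force: [0.6, 0.0, -1.8]
opening: 0.0138
gripper_force: 40.0
```

>>> arm_command([
  [0, 0, 0.02, 0, 0, 0],
  [0, 0, 0.04, 0, 0, 0],
  [0, 0, 0.06, 0, 0, 0],
  [0, 0, 0.075, 0, 0, 0],
  [0, 0, 0.08, 0, 0, 0],
])

```text
t: 16.9
tool_pos: [0.478, -0.193, 0.268]
orientation: [-3.141, 0.049, 0.001]
force: [-1.8, 0.9, 4.4]
opening: 0.0135
gripper_force: 40.0
```

Run:
```python
from h import *
s=st(); print(s['wrist_torque'])
```

```text
16.9 [ 0.478 -0.193  0.268] [-3.141e+00  4.860e-02  8.000e-04] q [-0.483  0.013  1.868  0.     1.261  1.118] F [-1.8  0.9  4.4] 0.0135
[0.35953158 0.57872582 0.05567413]
```

>>> arm_command([
  [0, 0, 0.003, 0, 0, 0],
  [0, 0, 0.003, 0, 0, 0.02],
  [0, 0, 0.003, 0, 0, 0.05],
  [0, 0, 0.003, 0, 0, 0.08],
  [0, 0, 0.003, 0, 0, 0.11],
])

```text
t: 17.52
tool_pos: [0.4783, -0.1932, 0.2681]
orientation: [3.085, -0.592, 0.001]
force: [-1.8, -0.3, 2.8]
opening: 0.0138
gripper_force: 40.0
```

Run:
```python
from h import *
s=st(); print(s['wrist_torque'],s['gripper_force'])
```

```text
17.52 [ 0.4783 -0.1932  0.2681] [ 3.0848e+00 -5.9240e-01  1.3000e-03] q [-0.483  0.013  1.868 -0.     1.259  1.467] F [-1.8 -0.3  2.8] 0.0138
[0.11368644 0.31585359 0.08647812] 40.00721991062164
```

>>> arm_command([
  [0, 0, 0.002, 0, 0, 0.03],
  [0, 0, 0.002, 0, 0, 0.06],
  [0, 0, 0.002, 0, 0, 0.09],
  [0, 0, 0.002, 0, 0, 0.12],
  [0, 0, 0.002, 0, 0, 0.14],
])

```text
t: 18.15
tool_pos: [0.4781, -0.1935, 0.2681]
orientation: [2.881, -1.25, 0.001]
force: [-4.0, -1.7, 6.8]
opening: 0.0137
gripper_force: 40.0
```

>>> arm_command([
  [0, 0, 0, 0, 0, 0],
  [0, 0, 0, 0, 0, 0],
  [0, 0, 0, 0, 0, 0],
  [0, 0, 0, 0, 0, 0],
  [0, 0, 0, 0, 0, 0],
])

```text
t: 18.77
tool_pos: [0.4782, -0.1935, 0.2681]
orientation: [2.883, -1.247, 0.002]
force: [-3.6, -1.4, 4.1]
opening: 0.0137
gripper_force: 40.0
```

Run:
```python
from h import *
s=st(); print(s['wrist_torque'],s['gripper_force']); M=R.from_rotvec(s['orientation']).as_matrix(); print('tool y yaw',np.degrees(np.arctan2(M[1,1],M[0,1])),'tilt',np.arccos(-M[2,2]))
# chips: numeric check on side view, bar direction check
c=snap('side','s9'); a=load('side0')
print('mouth->bar end px',proj(c,[[.478-.028*.73,-.193+.028*.73,.112],[.478+.028*.73,-.193-.028*.73,.112]]).round(0).tolist())
P=[[.43,-.06,.075],[.53,-.062,.075],[.527,-.13,.075],[.428,-.128,.075]]
for k in(a,c):
    m=np.zeros((400,640),np.uint8); cv2.fillPoly(m,[proj(k,P).astype(int)],1); i=k['image'].astype(int); print(((i[...,0]-i[...,2]>18)&(m>0)).sum())
i=c['image'].astype(int); m=((i[...,0]-i[...,2]>60)&(i[...,0]>90)).astype(np.uint8); n,l,q,ce=cv2.connectedComponentsWithStats(m)
for j in range(1,n):
    if q[j,4]>60: print(ce[j].round(),q[j,4],onz(c,*ce[j],.056).round(3))
```

```text
18.77 [ 0.4782 -0.1935  0.2681] [ 2.8828e+00 -1.2467e+00  1.5000e-03] q [-4.840e-01  1.400e-02  1.868e+00 -1.000e-03  1.259e+00  1.904e+00] F [-3.6 -1.4  4.1] 0.0137
[0.09992868 0.74413231 0.1100388 ] 40.00281572341919
tool y yaw -136.77351671977647 tilt 0.0012642024485346897
mouth->bar end px [[312.0, 209.0], [331.0, 219.0]]
27
20
[235. 137.] 799 [0.243 0.291 0.056]
[407. 343.] 564 [ 0.601 -0.517  0.056]
```

Run:
```python
from h import *
P=[[.43,-.072,.075],[.53,-.075,.075],[.527,-.13,.075],[.428,-.128,.075]]
Q=[[.40,.03,0],[.54,.03,0],[.54,-.055,0],[.40,-.055,0]]
for n in('side0','s5','s9'):
    k=load(n); i=cv2.GaussianBlur(k['image'],(3,3),0).astype(int)
    for p in(P,Q):
        m=np.zeros((400,640),np.uint8); cv2.fillPoly(m,[proj(k,p).astype(int)],1)
        d=(i[...,0]-i[...,2])[m>0]; print(n,m.sum(),[int((d>t).sum()) for t in(10,15,20,25,30)],end=' | ')
    print()
w=load('w7')['image']; h=w.astype(int); m=(h[...,0]-h[...,2]>35)&(h[...,0]<150); print('w7 red', np.argwhere(m[:230]).__len__(), np.argwhere(m[:230])[::15][:10].tolist())
w=load('w7'); print(proj(w,[[.446,-.106,.078],[.477,-.101,.078],[.505,-.1,.078]]).round())
```

```text
side0 527 [446, 40, 11, 1, 0] | side0 915 [511, 40, 11, 1, 0] | 
s5 527 [270, 0, 0, 0, 0] | s5 915 [260, 0, 0, 0, 0] | 
s9 527 [60, 16, 5, 0, 0] | s9 915 [84, 20, 5, 0, 0] | 
w7 red 2430 [[0, 380], [0, 395], [0, 576], [1, 385], [1, 400], [1, 579], [2, 388], [2, 403], [2, 580], [3, 390]]
[[ 82. 235.]
 [ 67. 193.]
 [ 58. 153.]]
```

```bash
python3 -c "
from plant import *
print(close_job())"
```

```text
the job is handed in; nothing more can be done
None
```

I handed in the job at about 18.8 s; no verdict came back. The chips are off the deck, the scraper stands on the counter, and the lid is seated and held at about 45° (the single-bar mark), going by tool pose, forces and camera images; I couldn't read the switch ring itself.

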